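# Unload a battery pack from the spring dock

## Task

Unload the small battery pack from the charging dock: press the orange cap down with one finger so that the spring pops the pack out, and with the other finger, already waiting over the sloping chute, stop the pack once it is wholly out past the catch and before it runs off the low end. Do not lift the pack, and leave the other loose things where they are. Finish while holding: a finger stays against the stopped pack and keeps it from sliding off the chute.

Things in the scene. Friction and masses are not known exactly. Their poses are not given: they have to be found in the camera images.
- chute: Polished aluminium chute of the dock, falling 12 degrees from the level towards its -x. Origin on the surface, mid-width, at the mouth of the housing, 42 mm above the bench; x points uphill into the housing, y across to the side of the orange cap, z square to the surface. 45 mm wide between guide rails 8 mm high. A 7 mm high steel catch at x = 0 to -3 mm holds the pack in.
- chute_end (a point): Middle of the chute's open low edge, on the surface, 150 mm downhill of the mouth and 11 mm above the bench. Only a finger stops a released pack: friction is about 0.06, so it runs down faster and faster and is off this edge 0.3 to 0.4 s after its release.
- dock: The whole dock, screwed to the bench; black foot 256 x 76 mm. Origin on the bench below the mouth, x level and uphill, y to the cap's side. Its grey housing reaches from the mouth 100 mm uphill and is the highest part, about 105 mm above the bench at the back.
- release_top (a point): Centre of the top of the orange push cap (28 x 28 mm), 47 mm above the bench when up, 37 mm fully down. It is 55 mm to the +y side of the chute's centre line and 75 mm (level) downhill of the mouth. On the centre line beside it the chute surface is 26 mm above the bench, so a second fingertip level with the pressed cap is 11 mm above the surface, in the way of the 34 mm tall pack.
- release (a joint): How far the orange cap is pressed, m: 0 up, 0.010 fully down; moves straight down against a spring (about 2.5 N to start, 5 N fully down). The catch is joined to it, sinks with it and lets the pack go at about 0.007; when the cap is let up the catch rises again.
- battery_pack: Black battery pack with a yellow band, 50 mm long (its x, along the chute) x 40 mm wide x 34 mm tall, about 0.25 kg, loose in the housing of the dock with a spring ejector plate (about 1.5 N, 22 mm stroke) behind it. Origin at the centre of its underside: at chute x = +25 mm at the start. Its lower-end face is 25 mm downhill of the origin.
- spare_pack: Another pack of the same kind standing loose on the bench, to be left alone. Origin at the centre of its underside.
- tape_measure: Yellow tape measure on the bench, 40 x 75 x 68 mm, to be left alone. Origin at the centre of its underside.
- cutters: Blue-handled side cutters lying on the bench, 37 x 175 x 14 mm, to be left alone. Origin at the centre of their underside.
- pencil: Red carpenter pencil lying on the bench, 14 x 173 x 8 mm, to be left alone. Origin at the centre of its underside.

How it is judged:
On the way:
1. the orange cap is pressed (value of joint release above 0.005 m).
At the end, for the whole second after the job is handed in: A finger touches the pack (over 0.1 N); the pack is at rest (under 20 mm/s), flat on the chute (underside within 4 mm below to 6 mm above the surface, under 0.15 rad from it), wholly past the catch and short of the low end (origin between -29 and -140 mm along the chute's x) (contact force between the fingers and battery_pack above 0.1 N and x of battery_pack in the frame of chute between -0.14 and -0.029 m and z of battery_pack in the frame of chute between -0.004 and 0.006 m and angle between the z axis of battery_pack and the z axis of chute, either way round below 0.15 rad and linear speed of battery_pack below 0.02 m/s); the arm keeps its last pose, push and grip.
It fails at once if the battery pack is lifted more than 12 mm off the chute (z of battery_pack in the frame of chute above 0.012 m).
It fails at once if the battery pack slides off the chute (x of battery_pack in the frame of chute below -0.15 m or z of battery_pack in the frame of chute below -0.012 m).
It fails at once if another loose thing is moved more than 20 mm (distance of any of spare_pack, tape_measure, cutters, pencil from where it was at the start of the episode above 0.02 m).
It also fails if it takes over 32 s, if anything falls off the work surface, if the arm or the gripper's body presses on something with over 40 N, if the wrist force passes 120 N, or if a joint passes its speed limit or range.

## Robot

A 7-joint arm with a two-finger parallel gripper is mounted at the origin on a cart in front of the work surface, level with it; the furniture and walls round the work are solid. World frame = base frame: x ahead of the robot, y to its left, z up, the work surface at z = 0. Lengths are in m, angles in rad, forces in N, time in s.
With the tool pointing down it reaches from about 0.35 to 0.9 m from the base axis. Payload 19.9 kg.
Tool frame: the origin (TCP) lies between the finger pads; the fingertips stand 11 mm ahead of it and the grasp point (between the pads) lies 8 mm behind it; z points along the fingers, y is the line along which they close (so a half turn about z gives the same grasp; the last joint's range is limited). The gripper opens to 94 mm and grips with 3 to 60 N. Pads are 16 mm wide; open, the fingers measure 119 mm over their backs; the gripper's body (75 mm by 177 mm) begins 78 mm behind the grasp point.
Start: joints at [1.069, 0.417, -0.01, 1.614, 0.005, 1.111, -0.053], TCP at [0.277, -0.56, 0.216] pointing down, gripper open.
Joint ranges: [-2.81, 2.81], [-0.39, 2.02], [-1.27, 1.25], [0.06, 2.57], [-1.19, 4.33], [0.19, 2], [-2.82, 2.82]. Speed limits (rad/s): [1.89, 1.89, 2.39, 2.39, 3.01, 3.01, 3.01].

## Interface

Orientations are given as a rotation vector (axis times angle).
In Python, from workcell import manip gives the robot as it stands.
- The arm moves only by the shell command python3 -m handwheel 'ROWS' [OPENING]. ROWS is JSON, a list of rows, each an object of numbers: "dx", "dy", "dz": the shift along the world's x, y, z in m; "wx", "wy", "wz": the turn, a rotation vector about the world's x, y, z in units of 8 degrees (1.0 is 8 degrees). A call has 1 to 8 rows; each row is the pose to reach, as a shift and turn from the pose commanded when the call began; what a row does not reach only later rows make up. A row lasts 1/8 s, in which the tool goes at most 62.5 mm and 10.7 degrees, less where a joint would pass 70% of its speed; a pose out of reach is approached as far as the arm can. A call with a gripper value outside its range is refused whole. OPENING is the opening, from -1 (shut) to 1 (fully open), set as the call begins (- or left out, the last holds). The fingers move at their own pace and stop on an object; the grip force is fixed at half the most. Time passes only in rows, so rows that repeat a pose let the fingers close. It gives the time, the measured TCP pose, the force, the opening and the grip force at its end, in the units of the state.
- manip.observe(): the state, without advancing time (a new reading comes with each control period).
- manip.snapshot(name): name is "scene" or "top" or "wrist"; returns the picture (384x512x3 uint8, red, green, blue); there is no depth.
- manip.calibration(name): a dict with "fov_y" (degrees; the focal length in pixels is half the picture's height over the tangent of half this angle, whatever the lens; pixels are square), "cx", "cy" (the principal point, pixels), "R" (3x3) and "t" (3): a world point X has camera coordinates R X + t. Camera axes: x right, y down, z forward; pixel columns grow to the right and rows downward; lengths in m; the calibration is good to about 2 mm. A picture is of the moment at which its call begins: read the wrist's pose just before it. calibration takes no time and is no camera call; for the wrist camera it gives the pose at the moment of the call.
- manip.hand_in(): hands the job in; it is judged then, once.
The state is a dict: "time": time; "joint_pos": joint angles; "qd": joint speeds; "effort": joint torques, N m; "eef_pos": TCP position; "ee_rot": TCP orientation; "force": force on the tool from outside, world axes, zero at the start; "ft_torque": the same for the moment, N m; "gripper_width": finger opening in m; "grasp_force": force on a finger pad.
Only numpy, scipy, OpenCV 4.12 (cv2) and the standard library are available. Lean on these libraries where they do the work, as an engineer would, in place of code of your own. Each camera call takes 0.05 s, during which the arm holds its last target. There are 200 camera calls.

## Working session

There is one attempt and no reset: what is moved stays moved. The work goes in short steps, Python scripts to look and compute and a shell command to move; the robot and the scene stay as the last step left them, time stands still between calls to the robot, and variables do not carry over. Pictures are saved under pics/ and viewed, at most 10 in all, crops included, and the job is handed in when it is done.

```bash
mkdir -p pics
python3 - <<'E'
from workcell import manip
import cv2,numpy as np
for n in("scene","top"):
    c=manip.calibration(n);print(n,c)
    cv2.imwrite(f"pics/{n}0.png",manip.snapshot(n)[:,:,::-1])
s=manip.observe();print(s)
E
```

```text
scene {'fov_y': 46.78383336246846, 'cx': 261.0217261039408, 'cy': 185.62617186185787, 'R': array([[ 0.47155746, -0.88183415,  0.00144559],
       [-0.42907192, -0.23087612, -0.873266  ],
       [ 0.77040953,  0.41117483, -0.48724163]]), 't': array([-0.21593494,  0.27564409,  1.21662197])}
top {'fov_y': 53.639076921389794, 'cx': 258.0424116081238, 'cy': 192.6385431928022, 'R': array([[ 2.11054352e-02, -9.99777110e-01,  5.38639273e-04],
       [-9.84452462e-01, -2.08758927e-02, -1.74406272e-01],
       [ 1.74378643e-01,  3.15065551e-03, -9.84673632e-01]]), 't': array([0.01749434, 0.50401515, 1.13724317])}
{'time': 0.1, 'joint_pos': array([ 1.06944923,  0.41791131, -0.01032524,  1.61409708,  0.00467682,
        1.11070809, -0.05299204]), 'qd': array([-0.00021839, -0.00277639,  0.00072841, -0.00117823,  0.00010985,
       -0.00111122,  0.00030507]), 'effort': array([ 1.68129354e-03, -8.52587342e+01,  6.39932826e-01, -4.26696825e+01,
       -4.88575688e-02,  1.63481635e-02, -2.89388277e-05]), 'eef_pos': array([ 0.27724674, -0.55977988,  0.21589669]), 'ee_rot': array([-3.05787984e+00, -7.15777450e-01,  4.78661687e-04]), 'force': array([-0.50638136,  0.12774984,  0.48783351]), 'ft_torque': array([-0.01553943, -0.02779885,  0.0100809 ]), 'grasp_force': 0.0, 'gripper_width': 0.09379835462380724}
```

View pics/top0.png

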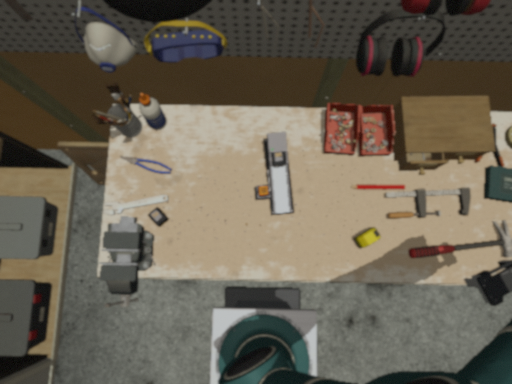

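View pics/scene0.png

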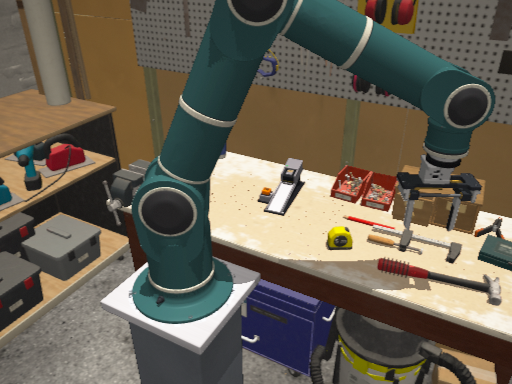

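The top view shows the dock at about (277,172), its low end near (282,212), the housing at (277,142) and the orange cap at (263,191). The spare pack is at (158,216), the cutters at (150,165), the pencil at (380,186) and the tape at (367,237).

```bash
cat > h.py <<'E'
import cv2,numpy as np
from workcell import manip
def ray(c,u,v,z):
    R=np.array(c["R"]);t=np.array(c["t"]);f=192/np.tan(np.radians(c["fov_y"]/2))
    d=R.T@np.array([(u-c["cx"])/f,(v-c["cy"])/f,1]);o=-R.T@t
    return o+d*(z-o[2])/d[2]
def orange(img):
    h=cv2.cvtColor(img,cv2.COLOR_RGB2HSV)
    return cv2.inRange(h,(6,170,110),(20,255,255))
E
python3 - <<'E'
from h import *
im=cv2.imread("pics/top0.png");c=manip.calibration("top")
m=orange(im[:,:,::-1].copy());m[:170]=0;m[210:]=0;m[:,:240]=0;m[:,300:]=0
v,u=np.nonzero(m);print("cap",len(u),u.mean(),v.mean(),ray(c,u.mean(),v.mean(),.047))
for p,z in(((272,215),.011),((293,212),.011),((282.5,213.5),.011)):print(p,ray(c,*p,z))
cv2.imwrite("pics/topc.png",cv2.resize(im[120:225,225:330],None,fx=5.5,fy=5.5,interpolation=cv2.INTER_CUBIC))
E
```

```text
cap 64 262.78125 190.59375 [0.50981425 0.01355957 0.047     ]
(272, 215) [ 0.43845506 -0.01745614  0.011     ]
(293, 212) [ 0.44942757 -0.08390716  0.011     ]
(282.5, 213.5) [ 0.44393743 -0.05065813  0.011     ]
```

View pics/topc.png

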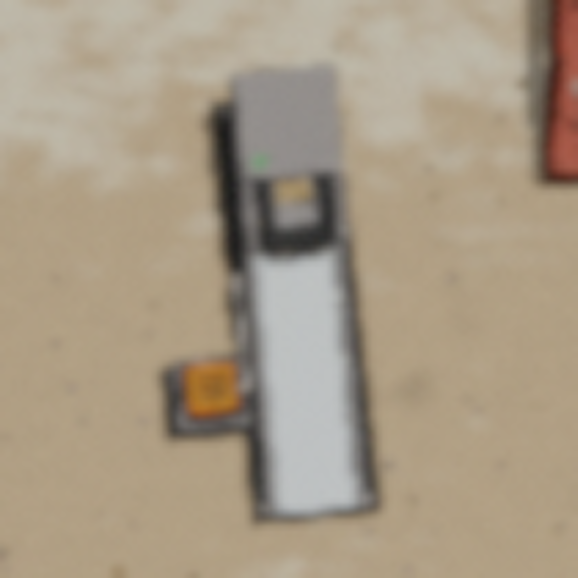

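The cap is at about (0.510, 0.014), the low edge at (0.446, -0.050), and the dock yaw is about 7°. With the fingers 55 mm apart across the dock (opening about 43 mm), one finger presses the cap and the other blocks the chute at x ≈ -76 mm. The next move takes the tool above the dock.

```bash
python3 -m handwheel '[{"dx":0.02,"dy":0.045,"wz":-0.4},{"dx":0.045,"dy":0.1,"wz":-0.8},{"dx":0.065,"dy":0.15,"wz":-1.2},{"dx":0.09,"dy":0.205,"wz":-1.6},{"dx":0.11,"dy":0.255,"wz":-2},{"dx":0.135,"dy":0.31,"wz":-2.4},{"dx":0.155,"dy":0.36,"wz":-2.4},{"dx":0.175,"dy":0.4,"wz":-2.4}]' -0.1
python3 -m handwheel '[{"dx":0.02,"dy":0.045},{"dx":0.04,"dy":0.09},{"dx":0.055,"dy":0.125},{"dx":0.061,"dy":0.14},{"dx":0.061,"dy":0.146},{"dx":0.061,"dy":0.146},{"dx":0.061,"dy":0.146}]'
python3 - <<'E'
from h import *
from scipy.spatial.transform import Rotation as Ro
s=manip.observe();c=manip.calibration("wrist");im=manip.snapshot("wrist")
cv2.imwrite("pics/w1.png",im[:,:,::-1])
y=Ro.from_rotvec(s["ee_rot"]).as_matrix();print(s["time"],s["eef_pos"],y.round(3),s["gripper_width"])
m=orange(im);m=cv2.morphologyEx(m,cv2.MORPH_OPEN,np.ones((3,3)))
v,u=np.nonzero(m);print("cap",len(u),u.mean(),v.mean(),ray(c,u.mean(),v.mean(),.047),cv2.boundingRect(m))
E
```

```text
0.1 [ 0.27724674 -0.55977988  0.21589669] [[ 0.896  0.444 -0.001]
 [ 0.444 -0.896  0.001]
 [-0.    -0.001 -1.   ]] 0.09379835462380724
cap 0 nan nan [nan nan nan] (0, 0, 0, 0)validation failed for argument at $[0]...
validation failed for argument at $[0]...
<stdin>:7: RuntimeWarning: Mean of empty slice.
  ret = ret.dtype.type(ret / rcount)
```

View pics/w1.png

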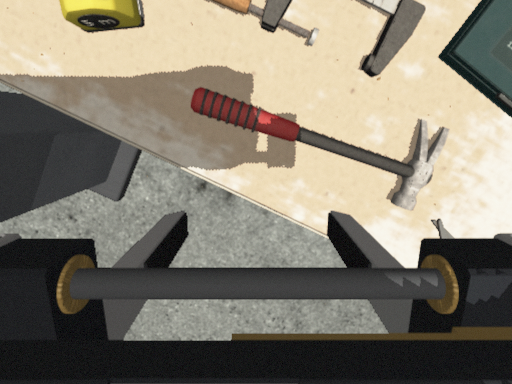

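The arm did not move because the rows were refused, probably since every key is required. The picture is still the start view, with the hammer at (300,130).

```bash
python3 -m handwheel '[{"dx":0.02,"dy":0.045,"dz":0,"wx":0,"wy":0,"wz":-0.4},{"dx":0.045,"dy":0.1,"dz":0,"wx":0,"wy":0,"wz":-0.8},{"dx":0.065,"dy":0.15,"dz":0,"wx":0,"wy":0,"wz":-1.2},{"dx":0.09,"dy":0.205,"dz":0,"wx":0,"wy":0,"wz":-1.6},{"dx":0.11,"dy":0.255,"dz":0,"wx":0,"wy":0,"wz":-2},{"dx":0.135,"dy":0.31,"dz":0,"wx":0,"wy":0,"wz":-2.4},{"dx":0.155,"dy":0.36,"dz":0,"wx":0,"wy":0,"wz":-2.4},{"dx":0.175,"dy":0.4,"dz":0,"wx":0,"wy":0,"wz":-2.4}]' -0.1
```

```text
time: 1.15
eef_pos: [0.4528, -0.158, 0.2165]
ee_rot: [3.135, 0.197, 0.0]
force: [0.4, -1.3, -0.7]
gripper_width: 0.0423
grasp_force: 0.0
```

```bash
cat > look.py <<'E'
from h import *
import sys
from scipy.spatial.transform import Rotation as Ro
s=manip.observe();c=manip.calibration("wrist");im=manip.snapshot("wrist")
cv2.imwrite(f"pics/{sys.argv[1]}.png",im[:,:,::-1])
print(s["time"],s["eef_pos"],s["gripper_width"],s["force"]);print(Ro.from_rotvec(s["ee_rot"]).as_matrix().round(3))
m=cv2.morphologyEx(orange(im),cv2.MORPH_OPEN,np.ones((3,3)))
v,u=np.nonzero(m);print("cap",len(u),cv2.boundingRect(m))
if len(u):
    q=cv2.minAreaRect(np.c_[u,v].astype(np.float32));print("mean",ray(c,u.mean(),v.mean(),.047),"rect",ray(c,*q[0],.047));print([ray(c,*p,.047)[:2].round(4) for p in cv2.boxPoints(q)])
E
python3 -m handwheel '[{"dx":0.02,"dy":0.045,"dz":0,"wx":0,"wy":0,"wz":0},{"dx":0.04,"dy":0.09,"dz":0,"wx":0,"wy":0,"wz":0},{"dx":0.055,"dy":0.125,"dz":0,"wx":0,"wy":0,"wz":0},{"dx":0.06,"dy":0.14,"dz":0,"wx":0,"wy":0,"wz":0},{"dx":0.06,"dy":0.145,"dz":0,"wx":0,"wy":0,"wz":0},{"dx":0.06,"dy":0.145,"dz":0,"wx":0,"wy":0,"wz":0},{"dx":0.06,"dy":0.145,"dz":0,"wx":0,"wy":0,"wz":0}]'
python3 look.py w2
```

```text
time: 2.02
eef_pos: [0.5121, -0.0163, 0.2165]
ee_rot: [3.135, 0.193, -0.0]
force: [0.2, 0.3, 0.5]
gripper_width: 0.0424
grasp_force: 0.0
2.025 [ 0.51212069 -0.01627768  0.21646874] 0.042381855792317825 [0.16184643 0.28236899 0.47447867]
[[ 0.992  0.123 -0.   ]
 [ 0.123 -0.992 -0.   ]
 [-0.     0.    -1.   ]]
cap 398 (224, 164, 22, 22)
mean [0.5142129  0.01075891 0.047     ] rect [0.513967   0.01078517 0.047     ]
[array([0.5252, 0.0246]), array([ 5.282e-01, -4.000e-04]), array([ 0.5026, -0.0033]), array([0.4994, 0.0222])]
```

View pics/w2.png

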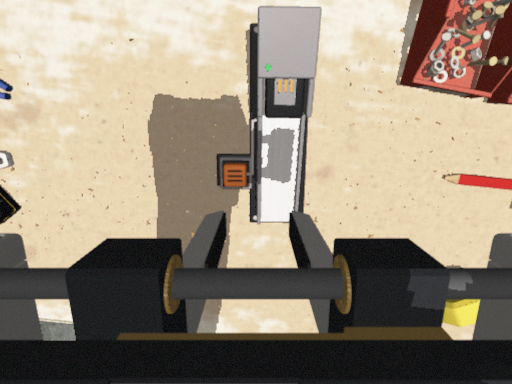

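The wrist view shows the cap at (235,175) and the chute running from (281,112) to (278,220), aligned with the tool. I correct by 4 mm in x, descend to just above the cap and look again.

```bash
python3 -m handwheel '[{"dx":0.004,"dy":0.001,"dz":-0.04,"wx":0,"wy":0,"wz":0},{"dx":0.004,"dy":0.001,"dz":-0.08,"wx":0,"wy":0,"wz":0},{"dx":0.004,"dy":0.001,"dz":-0.12,"wx":0,"wy":0,"wz":0},{"dx":0.004,"dy":0.001,"dz":-0.14,"wx":0,"wy":0,"wz":0},{"dx":0.004,"dy":0.001,"dz":-0.145,"wx":0,"wy":0,"wz":0},{"dx":0.004,"dy":0.001,"dz":-0.145,"wx":0,"wy":0,"wz":0}]'
python3 look.py w3
```

```text
time: 2.82
eef_pos: [0.5166, -0.0144, 0.0719]
ee_rot: [3.135, 0.195, 0.0]
force: [-0.8, -0.5, 0.6]
gripper_width: 0.0422
grasp_force: 0.0
2.825 [ 0.51655765 -0.01435678  0.07188587] 0.04218064309470933 [-0.80258887 -0.53056422  0.56675408]
[[ 0.992  0.124  0.   ]
 [ 0.124 -0.992 -0.   ]
 [ 0.     0.    -1.   ]]
cap 793 (202, 197, 39, 38)
mean [0.51917886 0.00794583 0.047     ] rect [0.5153377  0.01069691 0.047     ]
[array([0.5273, 0.0253]), array([ 0.5306, -0.0013]), array([ 0.503 , -0.0043]), array([0.4996, 0.0231])]
```

View pics/w3.png

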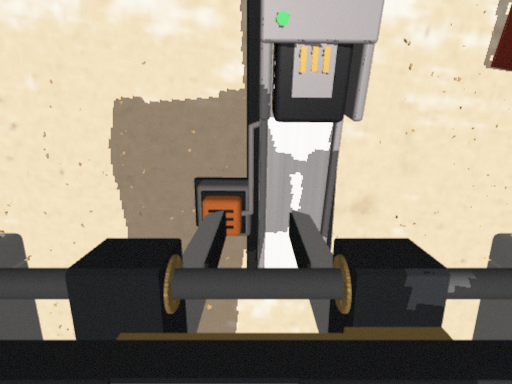

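The wrist view shows one fingertip over the cap at (222,215) and the other over the middle of the chute at about (295,215). Now I press.

```bash
python3 -m handwheel '[{"dx":0,"dy":-0.001,"dz":-0.01,"wx":0,"wy":0,"wz":0},{"dx":0,"dy":-0.001,"dz":-0.018,"wx":0,"wy":0,"wz":0},{"dx":0,"dy":-0.001,"dz":-0.0235,"wx":0,"wy":0,"wz":0},{"dx":0,"dy":-0.001,"dz":-0.0235,"wx":0,"wy":0,"wz":0},{"dx":0,"dy":-0.001,"dz":-0.0235,"wx":0,"wy":0,"wz":0},{"dx":0,"dy":-0.001,"dz":-0.0235,"wx":0,"wy":0,"wz":0},{"dx":0,"dy":-0.001,"dz":-0.0235,"wx":0,"wy":0,"wz":0},{"dx":0,"dy":-0.001,"dz":-0.0235,"wx":0,"wy":0,"wz":0}]'
python3 look.py w4
```

```text
time: 3.88
eef_pos: [0.5167, -0.0153, 0.0481]
ee_rot: [3.135, 0.195, 0.001]
force: [1.0, -1.9, 6.7]
gripper_width: 0.0418
grasp_force: 3.9
3.875 [ 0.51674565 -0.01525379  0.04807559] 0.04176484794282777 [ 0.98883407 -1.93647357  6.66637   ]
[[ 0.992  0.124  0.001]
 [ 0.124 -0.992 -0.   ]
 [ 0.001  0.    -1.   ]]
cap 694 (197, 205, 41, 39)
mean [0.52193052 0.0066233  0.047     ] rect [0.5179591  0.00955441 0.047     ]
[array([0.5289, 0.023 ]), array([ 0.5319, -0.0016]), array([ 0.5067, -0.0043]), array([0.5035, 0.0211])]
```

View pics/w4.png

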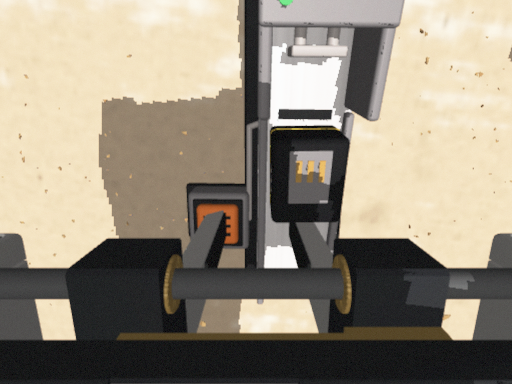

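The pack lies on the chute at (307,175), clear of the ejector and catch slot at (305,114), with its lower face at about (305,220) against the finger. I hold briefly, check that nothing moves, then hand in.

```bash
python3 -m handwheel '[{"dx":0,"dy":0,"dz":0,"wx":0,"wy":0,"wz":0},{"dx":0,"dy":0,"dz":0,"wx":0,"wy":0,"wz":0},{"dx":0,"dy":0,"dz":0,"wx":0,"wy":0,"wz":0},{"dx":0,"dy":0,"dz":0,"wx":0,"wy":0,"wz":0}]'
python3 look.py w5
python3 - <<'E'
import cv2,numpy as np
a,b=[cv2.imread(f"pics/w{i}.png")[115:225,262:350].astype(int) for i in(4,5)]
d=abs(a-b).max(2);print("changed px",(d>40).sum(),"of",d.size)
c=cv2.calibrationMatrixValues if 0 else None
from h import *
for p in((305,129),(305,218)):print(ray(manip.calibration("wrist"),*p,.065))
E
```

```text
time: 4.42
eef_pos: [0.5167, -0.0153, 0.0481]
ee_rot: [3.135, 0.195, 0.001]
force: [1.2, -2.5, 6.8]
gripper_width: 0.0424
grasp_force: 3.9
4.425 [ 0.51672007 -0.01529865  0.04807999] 0.042399504535301294 [ 1.18818684 -2.49246186  6.80417651]
[[ 0.992  0.124  0.001]
 [ 0.124 -0.992 -0.   ]
 [ 0.001  0.    -1.   ]]
cap 692 (197, 205, 41, 39)
mean [0.52191105 0.00663809 0.047     ] rect [0.51795907 0.00955417 0.047     ]
[array([0.5289, 0.023 ]), array([ 0.5319, -0.0016]), array([ 0.5067, -0.0043]), array([0.5035, 0.0211])]
changed px 1 of 9680
[ 0.58274606 -0.03299901  0.065     ]
[ 0.5345638  -0.04091935  0.065     ]
```

The pack is at rest. My estimate of its origin is about -31 to -38 mm, which is tight against the -29 mm limit. I ease the finger 10 mm downhill so the pack follows and there is more margin.

```bash
python3 -m handwheel '[{"dx":-0.002,"dy":0,"dz":0,"wx":0,"wy":0,"wz":0},{"dx":-0.004,"dy":-0.0005,"dz":0,"wx":0,"wy":0,"wz":0},{"dx":-0.006,"dy":-0.0007,"dz":0,"wx":0,"wy":0,"wz":0},{"dx":-0.008,"dy":-0.001,"dz":0,"wx":0,"wy":0,"wz":0},{"dx":-0.01,"dy":-0.0012,"dz":0,"wx":0,"wy":0,"wz":0},{"dx":-0.01,"dy":-0.0012,"dz":0,"wx":0,"wy":0,"wz":0},{"dx":-0.01,"dy":-0.0012,"dz":0,"wx":0,"wy":0,"wz":0},{"dx":-0.01,"dy":-0.0012,"dz":0,"wx":0,"wy":0,"wz":0}]'
python3 -m handwheel '[{"dx":0,"dy":0,"dz":0,"wx":0,"wy":0,"wz":0},{"dx":0,"dy":0,"dz":0,"wx":0,"wy":0,"wz":0},{"dx":0,"dy":0,"dz":0,"wx":0,"wy":0,"wz":0},{"dx":0,"dy":0,"dz":0,"wx":0,"wy":0,"wz":0}]'
python3 look.py w6
```

```text
time: 5.48
eef_pos: [0.5069, -0.0161, 0.0481]
ee_rot: [-3.135, -0.196, -0.002]
force: [1.7, 0.5, 5.4]
gripper_width: 0.0423
grasp_force: 3.1
time: 5.98
eef_pos: [0.5069, -0.0161, 0.0481]
ee_rot: [-3.135, -0.196, -0.002]
force: [2.2, 0.7, 6.2]
gripper_width: 0.042
grasp_force: 3.1
5.975 [ 0.50692754 -0.01605418  0.04808377] 0.04202973423023204 [2.15164449 0.68554974 6.23418799]
[[ 0.992  0.124  0.001]
 [ 0.124 -0.992  0.   ]
 [ 0.001 -0.    -1.   ]]
cap 985 (197, 191, 41, 39)
mean [0.52057327 0.00875823 0.047     ] rect [0.51732427 0.00962149 0.047     ]
[array([0.5279, 0.0229]), array([ 0.531 , -0.0014]), array([ 0.5064, -0.0041]), array([0.5032, 0.021 ])]
```

View pics/w6.png

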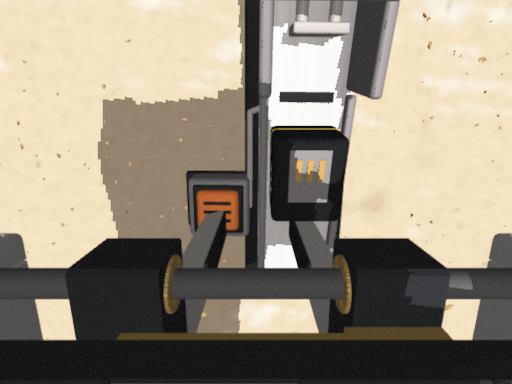

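The pack followed the finger: it is still at (307,175) in the camera, while the catch slot has moved up to (306,97). It is well past the catch, flat and resting on the finger.

```bash
python3 -c "
from workcell import manip
print(manip.hand_in())"
```

```text
the job is handed in; nothing more can be done
None
```

I pressed the orange cap and the pack came out past the catch. The other finger stopped it on the chute (origin an estimated 41–48 mm below the mouth) and is still holding it there; the job is handed in, with no result reported back.

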